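# Load the clutch drum tester and key in the air test

## Task

Run the air test on the clutch drum: set the drum with the tall shaft gently down, upright and centred, on the rig's round test plate, and then slide the clear screen fully shut in front of it. Then start the test on the control box by pressing three keys fully down one at a time, letting each come back up, in this order: the round key, the square key, the long bar key. Do not press the triangular or the plus-shaped key, press no key before the screen is shut, and leave the other parts on the bench where they are.

Things in the scene. Friction and masses are not known exactly. Their poses are not given: they have to be found in the camera images.
- drum_mid (a point): Clutch drum, the only drum with a tall shaft: steel, 0.45 to 0.85 kg, 125 mm tall, standing upright on the bench. Toothed body 110 mm across from the underside to 56 mm up, then a 58 mm collar to 70 mm, then the upright shaft, 30 mm across, from 74 to 125 mm above the underside: grasp the shaft. This point is on the axis, 62.5 mm above the underside (half height); z is up along the shaft.
- plate (a point): Centre of the top face of the test rig's round aluminium test plate: 120 mm across, level, 50 mm above the bench (10 mm above the rig's grey 200 x 250 x 40 mm plinth, which never moves). x and y are the rig's own axes: x away from the robot, y to the left along the screen's track. The screen's track lies 100 mm towards the robot (-x) from the plate centre; a gauge 170 mm tall stands at x +45, y -145 mm from it.
- screen (a joint): Clear safety screen in a steel frame, 110 mm wide, that slides along the rig's y on the robot's side of the rig; slide position in m: 0 at its right end (open), 0.12 at the stop at its left end (fully shut, the screen is then right in front of the plate). It starts near 0 and stays where it is left; about 1.5 N of friction.
- screen_tab (a point): Centre of the top of the black upright tab on the screen's top edge, 174 mm above the bench. The tab is 18 mm along x, 36 mm along y, and 45 mm tall, standing on the frame's top bar whose upper face is 44 mm below this point; it moves with the screen. Its axes are those of the rig (y is the shutting direction).
- round_top (a point): Centre of the top face of the black round disc key, 40 mm across. The five keys all stand on the flat aluminium control box (155 x 210 x 60 mm) in a grid of two rows of three places, 68 mm (x) by 64 mm (y) apart, one place being a blank plate; which key is in which place changes. Key tops are 78 mm above the bench when up, 14 mm above their surround; z is up, x and y are the box's axes.
- key_round (a joint): How far the round key is pressed, in m: 0 up, 0.008 fully down; a spring (1 N to start, 5 N at the bottom) returns it.
- square_top (a point): Centre of the top face of the black square key, 34 x 34 mm. The five keys all stand on the flat aluminium control box (155 x 210 x 60 mm) in a grid of two rows of three places, 68 mm (x) by 64 mm (y) apart, one place being a blank plate; which key is in which place changes. Key tops are 78 mm above the bench when up, 14 mm above their surround; z is up, x and y are the box's axes.
- key_square (a joint): How far the square key is pressed, in m: 0 up, 0.008 fully down; a spring (1 N to start, 5 N at the bottom) returns it.
- bar_top (a point): Centre of the top face of the black long bar key, 50 mm along its y by 18 mm along its x. The five keys all stand on the flat aluminium control box (155 x 210 x 60 mm) in a grid of two rows of three places, 68 mm (x) by 64 mm (y) apart, one place being a blank plate; which key is in which place changes. Key tops are 78 mm above the bench when up, 14 mm above their surround; z is up, x and y are the box's axes.
- key_bar (a joint): How far the bar key is pressed, in m: 0 up, 0.008 fully down; a spring (1 N to start, 5 N at the bottom) returns it.
- triangle_top (a point): Centre of the top face of the black triangular key, about 45 mm across (not part of the sequence). The five keys all stand on the flat aluminium control box (155 x 210 x 60 mm) in a grid of two rows of three places, 68 mm (x) by 64 mm (y) apart, one place being a blank plate; which key is in which place changes. Key tops are 78 mm above the bench when up, 14 mm above their surround; z is up, x and y are the box's axes.
- key_triangle (a joint): How far the triangle key is pressed, in m: 0 up, 0.008 fully down; a spring (1 N to start, 5 N at the bottom) returns it.
- cross_top (a point): Centre of the top face of the black plus-shaped key, 42 mm across with 14 mm wide arms (not part of the sequence). The five keys all stand on the flat aluminium control box (155 x 210 x 60 mm) in a grid of two rows of three places, 68 mm (x) by 64 mm (y) apart, one place being a blank plate; which key is in which place changes. Key tops are 78 mm above the bench when up, 14 mm above their surround; z is up, x and y are the box's axes.
- key_cross (a joint): How far the cross key is pressed, in m: 0 up, 0.008 fully down; a spring (1 N to start, 5 N at the bottom) returns it.
- clutch_plate: Bystander, to be left alone: flat steel ring lying on the bench, 110 mm across, 8 mm thick; origin at its underside, on its axis.
- gear: Bystander, to be left alone: toothed steel gear lying flat, 80 mm across, 22 mm thick, with a 36 mm boss up to 62 mm; origin at its underside, on its axis.
- hub: Bystander, to be left alone: steel flanged hub, 90 mm flange, 50 mm tall boss, no long shaft; origin at its underside, on its axis.
- wrench: Bystander, to be left alone: steel open wrench lying flat, 180 mm long; origin at its underside.
- hammer: Bystander, to be left alone: hammer lying flat, 260 mm long; origin at its underside.
- oil_can: Bystander, to be left alone: upright white plastic bottle with a black cap, 64 mm across, 170 mm tall; origin at its underside, on its axis.
Not all that is in view belongs to the job. Leave any blue or orange look-alike of the part that bears drum_mid alone.

How it is judged:
By the outcome, as a careful person would: the job done as asked, in the order asked, and still so for the second after the job is handed in, with the robot touching nothing.
It also fails if it takes over 64 s, if anything falls off the work surface, if the arm or the gripper's body presses on something with over 40 N, if the wrist force passes 120 N, or if a joint passes its speed limit or range.

## Robot

A 6-joint arm with a two-finger parallel gripper is mounted at the origin on the work surface. World frame = base frame: x ahead of the robot, y to its left, z up, the work surface at z = 0. Lengths are in m, angles in rad, forces in N, time in s.
With the tool pointing down it reaches from about 0.35 to 0.85 m from the base axis. Payload 8.1 kg.
Tool frame: the origin (TCP) lies on the mounting face of the last link; the fingertips stand 186 mm ahead of it and the grasp point (between the pads) lies 167 mm ahead of it; z points along the fingers, y is the line along which they close (so a half turn about z gives the same grasp; the last joint's range is limited). The gripper opens to 93 mm and grips with 3 to 60 N. Pads are 15 mm wide; open, the fingers measure 128 mm over their backs; the gripper's body (75 mm by 188 mm) begins 65 mm behind the grasp point.
Start: joints at [1.037, 0.13, 1.488, -0, 1.523, -0.085], TCP at [0.26, 0.541, 0.405] pointing down, gripper open.
Joint ranges: [-2.96, 2.96], [-0.89, 2.26], [0.02, 2.5], [-1.34, 4.48], [0, 2.73], [-2.66, 2.66]. Speed limits (rad/s): [2.39, 2.39, 2.79, 3.14, 3.14, 3.14].

## Interface

Orientations are given as a rotation vector (axis times angle).
In Python, from plant import read_state, read_camera, camera_params, close_job gives the robot as it stands. The module is installed in compiled form; this text tells all that it offers.
- The arm moves only by the tool servo_tool, never from a script. Its argument "increments" is a list of rows, each an object with "slide": the shift along the tool's x, y, z in mm, a list of three; "dr": the turn, a rotation vector about the tool's x, y, z in rad, a list of three; "jaw": the closure, from 0 (fully open) to 1 (shut). In form: [{"slide": [x, y, z], "dr": [ax, ay, az], "jaw": jaw}, ...]. A call has 1 to 20 rows; each row is the pose to reach, as a shift and turn from the pose commanded when the call began, along the tool's axes at that moment; what a row does not reach only later rows make up. A row lasts 1/10 s, in which the tool goes at most 50 mm and 8.59 degrees, less where a joint would pass 70% of its speed; a pose out of reach is approached as far as the arm can. A call with a gripper value outside its range is refused whole. The fingers move at their own pace and stop on an object; "force" is the grip in N (left out, the last holds). Time passes only in rows, so rows that repeat a pose let the fingers close. It gives the time, the measured TCP pose, the force, the opening and the grip force at its end, in the units of the state.
- read_state(): the state, without advancing time (a new reading comes with each control period).
- read_camera(name): name is "scene" or "top" or "wrist"; returns (picture, depth): 480x640x3 uint8, red, green, blue; 480x640 float32, m along the optical axis (not along the pixel's ray), 0 where there is no reading.
- camera_params(name): a dict with "fx", "fy", "cx", "cy" (pixels), "rvec" (rotation vector, rad) and "tvec" (3), from world to camera coordinates, as OpenCV has them. Camera axes: x right, y down, z forward; pixel columns grow to the right and rows downward; lengths in m; the calibration is good to about 2 mm. A picture is of the moment at which its call begins: read the wrist's pose just before it. camera_params takes no time and is no camera call; for the wrist camera it gives the pose at the moment of the call.
- close_job(): hands the job in; it is judged then, once.
The state is a dict: "t": time; "q": joint angles; "dq": joint speeds; "joint_torque": joint torques, N m; "tool_pos": TCP position; "orientation": TCP orientation; "force": force on the tool from outside, world axes, zero at the start; "wrist_torque": the same for the moment, N m; "opening": finger opening in m; "gripper_force": force on a finger pad.
Only numpy, scipy, OpenCV 4.12 (cv2) and the standard library are available. Lean on these libraries where they do the work, as an engineer would, in place of code of your own. Each camera call takes 0.05 s, during which the arm holds its last target. There are 200 camera calls.

## Working session

There is one attempt and no reset: what is moved stays moved. The work goes in short steps, Python scripts to look and compute and a tool call to move; the robot and the scene stay as the last step left them, time stands still between calls to the robot, and variables do not carry over. Pictures are saved under pics/ and viewed, at most 10 in all, crops included, and the job is handed in when it is done.

Besides the shell and the picture viewer there is one more tool, called after "Call:" as a command line: name --argument value ..., lists and objects as JSON in quotes. servo_tool: Moves the arm, as the interface text tells. Its arguments: {"type":"object","properties":{"increments":{"type":"array"},"force":{"type":"number"}},"required":["increments"]}

```bash
mkdir -p pics; cat > h.py <<'E'
import numpy as np, cv2
from scipy.spatial.transform import Rotation as R
from plant import *
def cloud(n):
    im,d=read_camera(n); p=camera_params(n)
    v,u=np.mgrid[:480,:640]
    c=np.stack([(u-p['cx'])/p['fx']*d,(v-p['cy'])/p['fy']*d,d],-1)
    Rm=R.from_rotvec(np.ravel(p['rvec'])).as_matrix()
    w=(c-np.ravel(p['tvec']))@Rm
    w[d==0]=np.nan
    return im,w
def ray(p,u,v,z):
    Rm=R.from_rotvec(np.ravel(p['rvec'])).as_matrix()
    o=-Rm.T@np.ravel(p['tvec']); r=Rm.T@np.array([(u-p['cx'])/p['fx'],(v-p['cy'])/p['fy'],1])
    return o+r*(z-o[2])/r[2]
E
python3 - <<'E'
from h import *
for n in('top','scene'):
    im,w=cloud(n); np.savez(n,im=im,w=w); cv2.imwrite(f'pics/{n}.png',im[...,::-1])
    print(n,camera_params(n))
s=read_state();print(s)
E
```

```text
top {'fx': 447.13475712710084, 'fy': 447.13475712710084, 'cx': 319.2513349961803, 'cy': 245.0885403654937, 'rvec': array([ 2.16815143, -2.12733149,  0.16730127]), 'tvec': array([-0.10411358,  0.53771283,  0.97966521])}
scene {'fx': 479.3963227926013, 'fy': 479.3963227926013, 'cx': 322.1861436924104, 'cy': 238.80982051475678, 'rvec': array([ 1.85223841,  1.6509662 , -0.69401303]), 'tvec': array([ 0.04318475, -0.28641255,  1.69985081])}
{'t': 0.1, 'q': array([ 1.03658526e+00,  1.31116016e-01,  1.48918379e+00,  1.20356832e-06,
        1.52296228e+00, -8.53953015e-02]), 'dq': array([ 0.00166789, -0.00041839, -0.00179632, -0.00193956,  0.00111589,
       -0.00103097]), 'joint_torque': array([ 1.19343207e-03, -5.61332595e+01, -4.93098986e+01,  7.70857232e-02,
        2.91193917e-02, -9.08399466e-05]), 'tool_pos': array([0.26021429, 0.54041527, 0.40376656]), 'orientation': array([-6.98982238e-01, -3.06232218e+00,  2.49652159e-03]), 'force': array([0.39259761, 0.34113589, 0.23479774]), 'wrist_torque': array([-0.01880067, -0.01744631,  0.0142498 ]), 'gripper_force': 0.0, 'opening': 0.09304329555464784}
```

View pics/top.png

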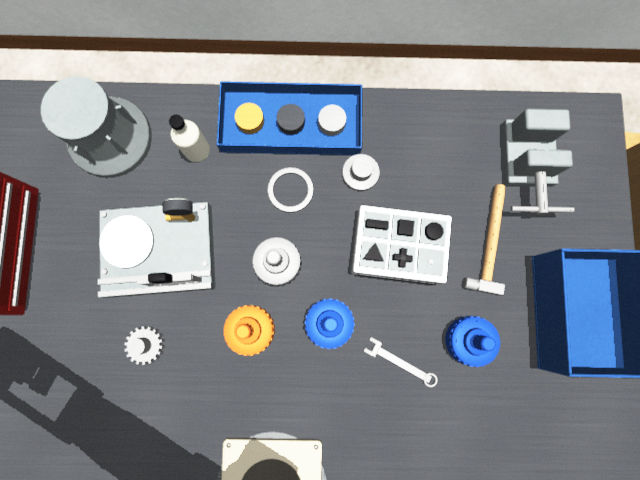

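View pics/scene.png

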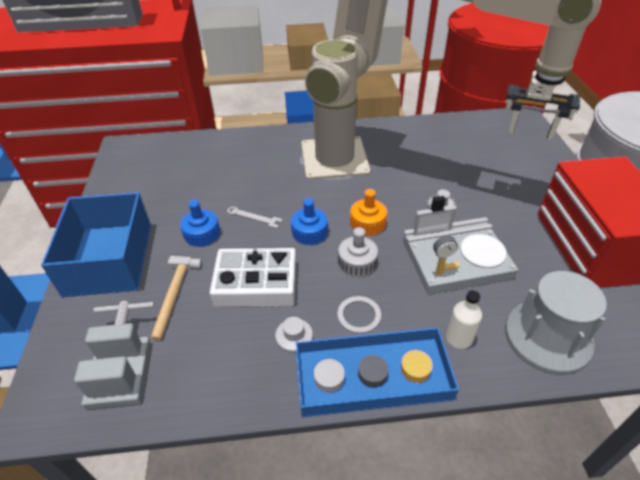

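The top view shows the steel drum at (276,260), plate (127,241), tab (160,278), and the box with bar (376,225), square (405,228), round (434,231), and triangle/plus in the lower row. The scene view agrees. Next I measure them.

```bash
python3 - <<'E'
from h import *
D=np.load('top.npz');im=D['im'];w=D['w'];p=camera_params('top')
z=w[...,2]; g=im.max(-1)
def reg(m,u,v,r):
    k=np.zeros_like(m);k[v-r:v+r+1,u-r:u+r+1]=1;return m&k
def rep(n,m,zp):
    vs,us=np.nonzero(m); c=cv2.minAreaRect(np.stack([us,vs],1).astype(np.float32))
    print(n,m.sum(),'med',np.nanmedian(w[m],0).round(4),'mean',np.nanmean(w[m],0).round(4),'ray',ray(p,us.mean(),vs.mean(),zp).round(4), 'rect',ray(p,*c[0],zp).round(4),c)
rep('shaft',reg((z>.11)&(z<.14),276,260,28),.125)
rep('collar+',reg((z>.045)&(z<.14),276,260,35),.056)
rep('plate',reg((z>.045)&(z<.06)&(g>230),127,241,40),.05)
rep('tab',reg((g<70)&(z>.15),160,278,18),.174)
for n,u,v in(('bar',376,225),('square',405,228),('round',434,231),('tri',373,252),('cross',402,258)):
    rep(n,reg((g<80),u,v,13),.078)
# plinth top
rep('plinth',reg((z>.033)&(z<.046),155,245,65),.04)
rep('box',reg((z>.054)&(z<.09),402,245,60),.062)
rep('shaft',reg((z>.11)&(z<.14),276,260,28),.125)
def ang(a,b,zp): d=ray(p,*b,zp)-ray(p,*a,zp);return np.degrees(np.arctan2(d[1],d[0]))
E
python3 - <<'E'
import cv2
im=cv2.imread('pics/top.png')
cv2.imwrite('pics/crop.png',cv2.resize(im[190:310,90:310],None,fx=3.6,fy=3.6,interpolation=2))
E
```

```text
shaft 167 med [0.5   0.002 0.124] mean [0.4998 0.0014 0.1238] ray [0.4997 0.0013 0.125 ] rect [0.5    0.0013 0.125 ] ((273.5, 257.0), (14.0, 13.0), 90.0)
collar+ 1743 med [ 0.4964 -0.0007  0.056 ] mean [0.4983 0.0009 0.0651] ray [0.4993 0.0017 0.056 ] rect [0.4995 0.0021 0.056 ] ((276.0, 261.0), (46.0, 46.0), 90.0)
plate 2323 med [0.5346 0.3421 0.0497] mean [0.5322 0.3423 0.0497] ray [0.532  0.3421 0.05  ] rect [0.5245 0.3246 0.05  ] ((133.13711547851562, 247.48350524902344), (67.24874877929688, 70.15483093261719), 2.602562189102173)
tab 198 med [0.4488 0.219  0.1726] mean [0.449  0.2198 0.1703] ray [0.4488 0.2186 0.174 ] rect [0.4489 0.2179 0.174 ] ((159.26219177246094, 277.8597412109375), (9.938838005065918, 21.75501251220703), 83.6598129272461)
bar 163 med [ 0.5838 -0.2188  0.077 ] mean [ 0.5837 -0.2195  0.0768] ray [ 0.5835 -0.2193  0.078 ] rect [ 0.5834 -0.2191  0.078 ] ((376.3122863769531, 224.0955810546875), (21.44036865234375, 8.178887367248535), 6.709837436676025)
square 224 med [ 0.5773 -0.2824  0.0771] mean [ 0.5773 -0.2822  0.0766] ray [ 0.5771 -0.2819  0.078 ] rect [ 0.5
[... 663 characters left out ...]
9993896484375, 257.4999694824219), (15.620499610900879, 15.748537063598633), 50.19443130493164)
plinth 5465 med [0.5254 0.2544 0.0399] mean [0.5281 0.2615 0.04  ] ray [0.5276 0.2616 0.04  ] rect [0.5218 0.2834 0.04  ] ((153.00881958007812, 249.6147003173828), (86.8204345703125, 116.80877685546875), 85.60128784179688)
box 6260 med [ 0.5419 -0.2785  0.0625] mean [ 0.5419 -0.2796  0.0642] ray [ 0.542 -0.28   0.062] rect [ 0.5419 -0.2807  0.062 ] ((402.89093017578125, 244.274658203125), (94.43003845214844, 67.83680725097656), 6.911227226257324)
shaft 167 med [0.5   0.002 0.124] mean [0.4998 0.0014 0.1238] ray [0.4997 0.0013 0.125 ] rect [0.5    0.0013 0.125 ] ((273.5, 257.0), (14.0, 13.0), 90.0)
```

View pics/crop.png

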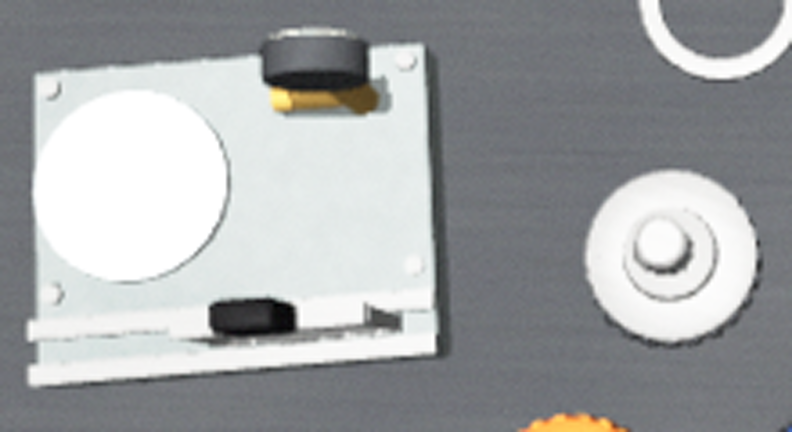

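The crop shows the plate circle centred near full-image (126.5,242), the tab black block at (160,278), the plinth tilted about 4°, and the drum upright.

```bash
python3 - <<'E'
from h import *
D=np.load('top.npz');im=D['im'];w=D['w'];p=camera_params('top');z=w[...,2]
m=(im.min(-1)>245).astype(np.uint8);m[:, :95]=0;m[:,165:]=0;m[:210]=0;m[275:]=0
n,l,s,c=cv2.connectedComponentsWithStats(m);i=1+s[1:,4].argmax();print(s[i],c[i])
x,y,W,H,_=s[i];e=cv2.fitEllipse(max(cv2.findContours((l==i).astype(np.uint8),0,1)[0],key=len));print(e)
P=ray(p,*e[0],.05);print('plate',P)
# corners of plinth seen in crop (top edge) -> yaw
f=lambda a,b:(a/3.6+90,b/3.6+190)
a=ray(p,*f(36,72),.04);b=ray(p,*f(424,44),.04);d=a-b;yaw=np.arctan2(-d[0],d[1]);print('yaw edge',np.degrees(yaw),np.hypot(*d[:2]))
a=ray(p,*f(30,385),.04);b=ray(p,*f(435,352),.04);d=a-b;print('yaw rail',np.degrees(np.arctan2(-d[0],d[1])))
tab=np.array([.4488,.2186]);Y=yaw;r=np.array([[np.cos(Y),-np.sin(Y)],[np.sin(Y),np.cos(Y)]])
print('tab local',r.T@(tab-P[:2]))
st=read_state();print(R.from_rotvec(st['orientation']).as_matrix().round(3))
E
```

```text
[ 100  215   53   53 2185] [125.602746   241.05171625]
((125.61968994140625, 241.0441131591797), (50.24310302734375, 53.5440559387207), 48.95656204223633)
plate [0.5387863  0.34268274 0.05      ]
yaw edge 5.429798960331458 0.24727563364468416
yaw rail 5.744927908501848
tab local [-0.10132398 -0.11501092]
[[-0.901  0.434 -0.001]
 [ 0.434  0.901 -0.001]
 [ 0.    -0.002 -1.   ]]
```

Call:
servo_tool --increments '[{"slide":[-20,-8,-5],"dr":[0,0,-0.04],"jaw":0},{"slide":[-60,-24,-15],"dr":[0,0,-0.14],"jaw":0},{"slide":[-100,-40,-30],"dr":[0,0,-0.24],"jaw":0},{"slide":[-140,-55,-40],"dr":[0,0,-0.34],"jaw":0},{"slide":[-180,-70,-50],"dr":[0,0,-0.44],"jaw":0},{"slide":[-220,-85,-50],"dr":[0,0,-0.544],"jaw":0},{"slide":[-250,-95,-50],"dr":[0,0,-0.544],"jaw":0},{"slide":[-258,-98,-50],"dr":[0,0,-0.544],"jaw":0},{"slide":[-258,-98,-50],"dr":[0,0,-0.544],"jaw":0},{"slide":[-258,-98,-50],"dr":[0,0,-0.544],"jaw":0}]'

```text
t: 1.1
tool_pos: [0.4497, 0.3409, 0.4544]
orientation: [0.149, -3.137, -0.0]
force: [-0.8, -0.1, 0.1]
opening: 0.093
gripper_force: 0.0
```

```bash
python3 - <<'E'
from h import *
s=read_state();print(s['t'],s['tool_pos'],s['q'],R.from_rotvec(s['orientation']).as_matrix().round(3),s['force'])
p=camera_params('wrist');im,w=cloud('wrist');np.savez('w1',im=im,w=w,**p);cv2.imwrite('pics/w1.png',im[...,::-1]);print(p)
E
```

```text
1.1 [0.44969587 0.34092704 0.45435577] [ 5.57636129e-01  1.85902737e-02  1.51581264e+00  5.67553721e-04
  1.60798942e+00 -1.10837314e+00] [[-0.995 -0.095 -0.001]
 [-0.095  0.995  0.   ]
 [ 0.001  0.    -1.   ]] [-0.8042723  -0.08485802  0.12048556]
{'fx': 399.8265866842508, 'fy': 399.8265866842508, 'cx': 317.648816095762, 'cy': 241.62898331807668, 'rvec': array([-1.96562591, -2.16416771, -0.32415596]), 'tvec': array([-0.29579184, -0.50741822,  0.29829089])}
```

View pics/w1.png

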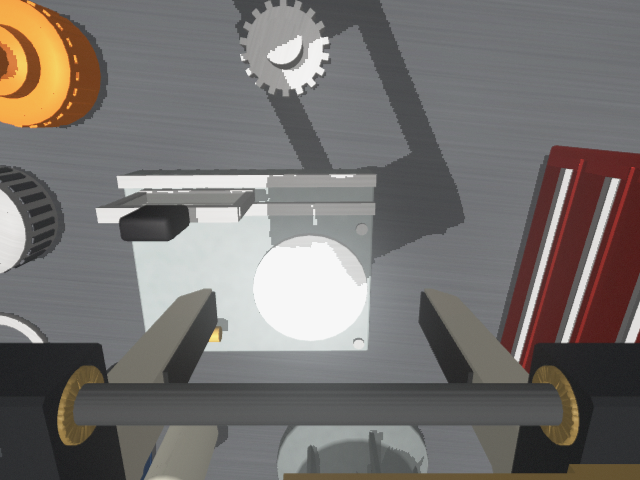

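The wrist view shows the plate disc centred at about (310,288), the tab at (155,222), and the rails level in the picture, so the tool is aligned with the rig. The drum's toothed side is at the left edge.

```bash
python3 - <<'E'
from h import *
D=np.load('w1.npz');im=D['im'];w=D['w'];p={k:D[k] for k in('fx','fy','cx','cy','rvec','tvec')};z=w[...,2]
for thr in (.044,.0455):
    m=((z>thr)&(z<.056)).astype(np.uint8);m[:228]=0;m[345:]=0;m[:,:235]=0;m[:,385:]=0
    n,l,s,c=cv2.connectedComponentsWithStats(m);i=1+s[1:,4].argmax()
    e=cv2.fitEllipse(max(cv2.findContours((l==i).astype(np.uint8),0,1)[0],key=len))
    print(s[i],e,ray(p,*e[0],.05),np.nanmean(w[l==i],0),np.ptp(w[l==i],axis=0))
m=(im.max(-1)<70)&(z>.165)&(z<.18);m[:190]=0;m[250:]=0;m[:,:100]=0;m[:,200:]=0
print('tab',m.sum(),np.median(w[m],0),w[m].min(0),w[m].max(0))
# screen front rail line
e=(z[:, :]>.036)&(z<.046);e[:, :130]=0
E
```

```text
[ 253  234  114  107 9510] ((309.66912841796875, 286.77239990234375), (105.58637237548828, 113.17121124267578), 91.71205139160156) [0.5343577  0.34030486 0.05      ] [0.53511652 0.34082346 0.04941816] [0.12023586 0.11931478 0.00818424]
[ 253  234  114  107 9475] ((309.6685485839844, 286.95416259765625), (105.14736938476562, 113.20667266845703), 91.55741119384766) [0.53456186 0.34032271 0.05      ] [0.5353028  0.34083771 0.04943547] [0.12023586 0.11931478 0.00666596]
tab 1111 [0.4489701  0.22163559 0.17285542] [0.43906037 0.20546521 0.1650349 ] [0.45918725 0.24137258 0.17537119]
```

Call:
servo_tool --increments '[{"slide":[-1,-20,0],"dr":[0,0,0],"jaw":0},{"slide":[-3,-60,0],"dr":[0,0,0],"jaw":0},{"slide":[-5,-105,0],"dr":[0,0,0],"jaw":0},{"slide":[-8,-150,0],"dr":[0,0,0],"jaw":0},{"slide":[-10,-195,0],"dr":[0,0,0],"jaw":0},{"slide":[-13,-240,10],"dr":[0,0,0],"jaw":0},{"slide":[-15,-285,30],"dr":[0,0,0],"jaw":0},{"slide":[-17,-325,50],"dr":[0,0,0],"jaw":0},{"slide":[-17.5,-343,60],"dr":[0,0,0],"jaw":0},{"slide":[-17.5,-343,60],"dr":[0,0,0],"jaw":0},{"slide":[-17.5,-343,60],"dr":[0,0,0],"jaw":0},{"slide":[-17.5,-343,60],"dr":[0,0,0],"jaw":0}]'

```text
t: 2.35
tool_pos: [0.5004, 0.0021, 0.3957]
orientation: [-0.152, 3.137, 0.0]
force: [0.4, -0.4, -0.1]
opening: 0.093
gripper_force: 0.0
```

```bash
python3 - <<'E'
from h import *
s=read_state();T=R.from_rotvec(s['orientation']).as_matrix();print(s['t'],s['tool_pos'],s['q'].round(2),s['force'])
p=camera_params('wrist');im,w=cloud('wrist');cv2.imwrite('pics/w2.png',im[...,::-1]);z=w[...,2]
q=np.array([.4998,.0013]);near=np.hypot(w[...,0]-q[0],w[...,1]-q[1])<.03
m=(near&(z>.118)&(z<.132))
vs,us=np.nonzero(m);P=w[m];print(len(P),P.mean(0),P.min(0),P.max(0))
e=cv2.fitEllipse(max(cv2.findContours(m.astype(np.uint8),0,1)[0],key=len));print(e,ray(p,*e[0],.125))
m=(near*0+(np.hypot(w[...,0]-q[0],w[...,1]-q[1])<.075)).astype(bool)&(z>.05)&(z<.06);P=w[m];print('body',P.min(0),P.max(0))
print('tool move mm',(T.T@(np.r_[P[0,:0],ray(p,*e[0],.125)]-s['tool_pos']))*1e3)
E
```

```text
2.35 [0.50038988 0.00214359 0.39565869] [-0.1  -0.14  1.77  0.    1.51 -1.77] [ 0.43752602 -0.41541452 -0.06409225]
1550 [4.99283653e-01 4.22010865e-04 1.23778777e-01] [ 0.48550922 -0.01423593  0.11808773] [0.51544788 0.01535423 0.12673756]
((315.87860107421875, 246.7201690673828), (43.1171760559082, 44.145713806152344), 88.21585845947266) [4.98729898e-01 4.43174550e-04 1.25000000e-01]
body [ 0.44771101 -0.05231405  0.05000951] [0.5536818  0.05307344 0.05999213]
tool move mm [  2.16050386  -1.59424527 270.65580098]
```

View pics/w2.png

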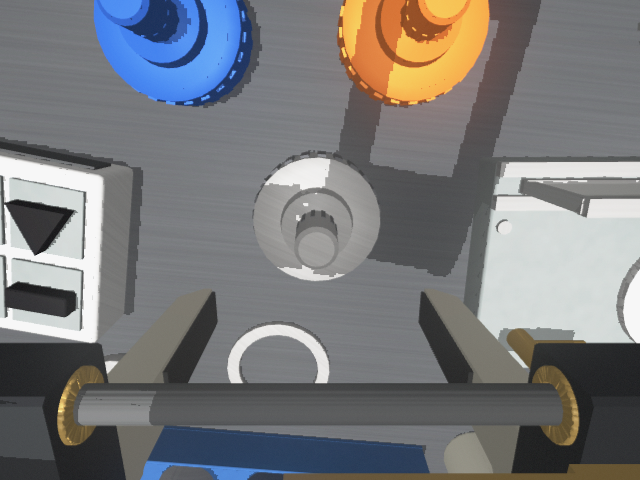

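The shaft top is at pixel (316,247), between the open fingers and offset by about 1 mm.

Call:
servo_tool --increments '[{"slide":[1,-1,15],"dr":[0,0,0],"jaw":0},{"slide":[1,-1,45],"dr":[0,0,0],"jaw":0},{"slide":[1,-1,80],"dr":[0,0,0],"jaw":0},{"slide":[1,-1,105],"dr":[0,0,0],"jaw":0},{"slide":[1,-1,120],"dr":[0,0,0],"jaw":0},{"slide":[1,-1,126],"dr":[0,0,0],"jaw":0},{"slide":[1,-1,126],"dr":[0,0,0],"jaw":0},{"slide":[1,-1,126],"dr":[0,0,0],"jaw":0.4},{"slide":[1,-1,126],"dr":[0,0,0],"jaw":0.8},{"slide":[1,-1,126],"dr":[0,0,0],"jaw":1},{"slide":[1,-1,126],"dr":[0,0,0],"jaw":1},{"slide":[1,-1,126],"dr":[0,0,0],"jaw":1},{"slide":[1,-1,126],"dr":[0,0,0],"jaw":1},{"slide":[1,-1,126],"dr":[0,0,0],"jaw":1}]' --force 40

```text
t: 3.8
tool_pos: [0.4993, -0.0005, 0.2687]
orientation: [0.149, -3.138, -0.0]
force: [-0.6, 0.3, 0.2]
opening: 0.0419
gripper_force: 0.0
```

Still closing.

Call:
servo_tool --increments '[{"slide":[0,0,0],"dr":[0,0,0],"jaw":1},{"slide":[0,0,0],"dr":[0,0,0],"jaw":1},{"slide":[0,0,0],"dr":[0,0,0],"jaw":1},{"slide":[0,0,0],"dr":[0,0,0],"jaw":1},{"slide":[0,0,0],"dr":[0,0,0],"jaw":1}]'

```text
t: 4.3
tool_pos: [0.4993, -0.0002, 0.2687]
orientation: [0.15, -3.138, -0.001]
force: [-1.3, 5.4, 1.4]
opening: 0.0295
gripper_force: 40.0
```

Call:
servo_tool --increments '[{"slide":[0,0,-5],"dr":[0,0,0],"jaw":1},{"slide":[0,0,-20],"dr":[0,0,0],"jaw":1},{"slide":[0,0,-45],"dr":[0,0,0],"jaw":1},{"slide":[0,0,-75],"dr":[0,0,0],"jaw":1},{"slide":[0,0,-105],"dr":[0,0,0],"jaw":1},{"slide":[0,0,-135],"dr":[0,0,0],"jaw":1},{"slide":[0,0,-165],"dr":[0,0,0],"jaw":1},{"slide":[-2,10,-185],"dr":[0,0,0],"jaw":1},{"slide":[-5,25,-197],"dr":[0,0,0],"jaw":1},{"slide":[-9,45,-200],"dr":[0,0,0],"jaw":1},{"slide":[-15,75,-200],"dr":[0,0,0],"jaw":1},{"slide":[-21,105,-200],"dr":[0,0,0],"jaw":1},{"slide":[-27,135,-200],"dr":[0,0,0],"jaw":1},{"slide":[-33,165,-200],"dr":[0,0,0],"jaw":1}]'

```text
t: 5.7
tool_pos: [0.5163, 0.1676, 0.4693]
orientation: [0.148, -3.138, 0.001]
force: [1.2, -0.7, -6.6]
opening: 0.0296
gripper_force: 40.0
```

Call:
servo_tool --increments '[{"slide":[-6,25,0],"dr":[0,0,0],"jaw":1},{"slide":[-12,55,0],"dr":[0,0,0],"jaw":1},{"slide":[-19,90,0],"dr":[0,0,0],"jaw":1},{"slide":[-26,125,0],"dr":[0,0,0],"jaw":1},{"slide":[-31,150,0],"dr":[0,0,0],"jaw":1},{"slide":[-34,165,0],"dr":[0,0,0],"jaw":1},{"slide":[-35,171,0],"dr":[0,0,0],"jaw":1},{"slide":[-35,171,40],"dr":[0,0,0],"jaw":1},{"slide":[-35,171,75],"dr":[0,0,0],"jaw":1},{"slide":[-35,171,100],"dr":[0,0,0],"jaw":1},{"slide":[-35,171,115],"dr":[0,0,0],"jaw":1},{"slide":[-35,171,115],"dr":[0,0,0],"jaw":1},{"slide":[-35,171,115],"dr":[0,0,0],"jaw":1}]'

```text
t: 7.0
tool_pos: [0.5356, 0.3401, 0.3551]
orientation: [-0.149, 3.137, 0.001]
force: [0.8, 0.1, -6.1]
opening: 0.0294
gripper_force: 40.0
```

```bash
python3 - <<'E'
from h import *
s=read_state();T=R.from_rotvec(s['orientation']).as_matrix();print(s['t'],s['tool_pos'],s['q'].round(2),s['force'],s['wrist_torque'],T.round(4))
im,w=cloud('top');cv2.imwrite('pics/t2.png',cv2.resize(im[180:320,60:260,::-1],None,fx=3.6,fy=3.6))
p=camera_params('wrist');im,w=cloud('wrist');cv2.imwrite('pics/w3.png',im[...,::-1]);z=w[...,2]
q=s['tool_pos'][:2]
m=(np.hypot(w[...,0]-q[0],w[...,1]-q[1])<.075)&(z<.16);P=w[m]
print(np.histogram(P[:,2],bins=np.arange(.03,.2,.005)))
m=(np.hypot(w[...,0]-q[0],w[...,1]-q[1])<.075)&(z>.115)&(z<.14);P=w[m];print('body',P.min(0),P.max(0))
E
```

```text
7.0 [0.53558178 0.34006058 0.35513115] [ 0.48  0.25  1.45 -0.    1.45 -1.18] [ 0.76896643  0.05521762 -6.09358729] [ 0.08805294  0.00387502 -0.00053011] [[-9.955e-01 -9.450e-02  1.200e-03]
 [-9.450e-02  9.955e-01  4.000e-04]
 [-1.300e-03  3.000e-04 -1.000e+00]]
(array([    0,  3864,  2276,  1372,   701,     0,     0,     0,     0,
           0,     0,    23,    39,    92,   132,   150,   163,   182,
         224,   442,   533,  1488, 11963,   484,   508,  2706,     0,
           0,     0,     0,     0,     0,     0]), array([0.03 , 0.035, 0.04 , 0.045, 0.05 , 0.055, 0.06 , 0.065, 0.07 ,
       0.075, 0.08 , 0.085, 0.09 , 0.095, 0.1  , 0.105, 0.11 , 0.115,
       0.12 , 0.125, 0.13 , 0.135, 0.14 , 0.145, 0.15 , 0.155, 0.16 ,
       0.165, 0.17 , 0.175, 0.18 , 0.185, 0.19 , 0.195]))
body [0.48287132 0.28572039 0.11502961] [0.56760232 0.39414921 0.13999756]
```

View pics/w3.png

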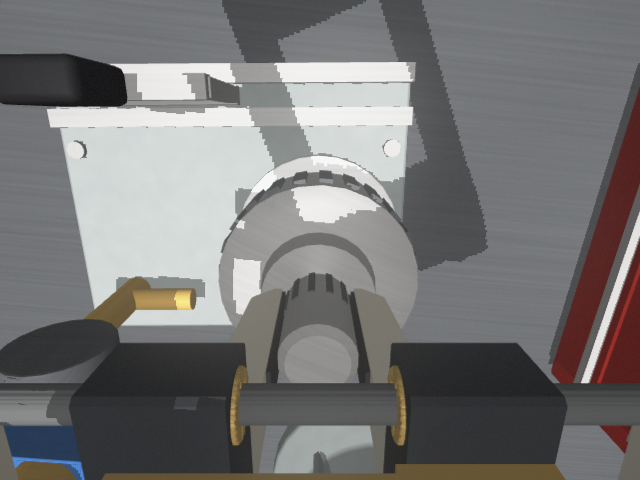

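The drum hangs upright over the plate (plate rim visible around it at about (318,185)), centred to about 1 mm. I'll lower it gently.

Call:
servo_tool --increments '[{"slide":[0.5,0.5,5],"dr":[0,0,0],"jaw":1},{"slide":[0.5,0.5,15],"dr":[0,0,0],"jaw":1},{"slide":[0.5,0.5,23],"dr":[0,0,0],"jaw":1},{"slide":[0.5,0.5,29],"dr":[0,0,0],"jaw":1},{"slide":[0.5,0.5,32],"dr":[0,0,0],"jaw":1},{"slide":[0.5,0.5,33],"dr":[0,0,0],"jaw":1},{"slide":[0.5,0.5,34],"dr":[0,0,0],"jaw":1},{"slide":[0.5,0.5,34.5],"dr":[0,0,0],"jaw":1},{"slide":[0.5,0.5,35],"dr":[0,0,0],"jaw":1},{"slide":[0.5,0.5,35],"dr":[0,0,0],"jaw":1}]'

```text
t: 8.1
tool_pos: [0.5346, 0.3409, 0.319]
orientation: [-0.149, 3.138, 0.0]
force: [0.2, -0.5, -7.0]
opening: 0.0295
gripper_force: 40.0
```

Call:
servo_tool --increments '[{"slide":[0,0,0.3],"dr":[0,0,0],"jaw":1},{"slide":[0,0,0.6],"dr":[0,0,0],"jaw":1},{"slide":[0,0,0.8],"dr":[0,0,0],"jaw":1},{"slide":[0,0,0.8],"dr":[0,0,0],"jaw":1}]'

```text
t: 8.5
tool_pos: [0.5346, 0.341, 0.3186]
orientation: [-0.15, 3.137, 0.001]
force: [-1.9, 0.2, -0.2]
opening: 0.0294
gripper_force: 40.0
```

It's supported by the plate now, so I release.

Call:
servo_tool --increments '[{"slide":[0,0,0],"dr":[0,0,0],"jaw":0.6},{"slide":[0,0,0],"dr":[0,0,0],"jaw":0.5},{"slide":[0,0,0],"dr":[0,0,0],"jaw":0.4},{"slide":[0,0,0],"dr":[0,0,0],"jaw":0.3},{"slide":[0,0,0],"dr":[0,0,0],"jaw":0.3},{"slide":[0,0,0],"dr":[0,0,0],"jaw":0.3},{"slide":[0,0,-10],"dr":[0,0,0],"jaw":0.3},{"slide":[0,0,-35],"dr":[0,0,0],"jaw":0.3},{"slide":[0,0,-70],"dr":[0,0,0],"jaw":0.3},{"slide":[0,0,-100],"dr":[0,0,0],"jaw":0.3},{"slide":[0,0,-100],"dr":[0,0,0],"jaw":0.3},{"slide":[0,0,-100],"dr":[0,0,0],"jaw":0.3}]'

```text
t: 9.7
tool_pos: [0.5348, 0.341, 0.4197]
orientation: [-0.149, 3.135, 0.002]
force: [-0.2, -1.1, -1.1]
opening: 0.0651
gripper_force: 0.0
```

```bash
python3 - <<'E'
from h import *
s=read_state();T=R.from_rotvec(s['orientation']).as_matrix();print(s['t'],s['tool_pos'],s['q'].round(2),s['force'],s['opening'])
p=camera_params('wrist');im,w=cloud('wrist');cv2.imwrite('pics/w4.png',im[...,::-1]);z=w[...,2]
q=np.array([.535,.3407]);r=np.hypot(w[...,0]-q[0],w[...,1]-q[1])
for a,b,zz in((.168,.182,.175),(.097,.112,.106),(.046,.054,.05)):
    m=(r<.068)&(z>a)&(z<b);P=w[m];print(zz,m.sum(),P.min(0).round(4),P.max(0).round(4),((P.min(0)+P.max(0))/2).round(4))
m=(r<.03)&(z>.168)&(z<.182);e=cv2.fitEllipse(max(cv2.findContours(m.astype(np.uint8),0,1)[0],key=len));print('shaft',ray(p,*e[0],.175))
m=(w[...,1]<.27)&(w[...,1]>.18)&(z>.165)&(z<.18)&(w[...,0]<.48);P=w[m];print('tab',len(P),P.min(0),P.max(0))
E
```

```text
9.7 [0.53476165 0.34101378 0.41972532] [ 0.49  0.22  1.37  0.    1.56 -1.18] [-0.17430109 -1.07749305 -1.08632625] 0.06511182922033985
0.175 1830 [0.5201 0.3255 0.1681] [0.5503 0.3551 0.1747] [0.5352 0.3403 0.1714]
0.106 9047 [0.4821 0.2872 0.097 ] [0.5877 0.3929 0.112 ] [0.5349 0.34   0.1045]
0.05 684 [0.4774 0.2807 0.046 ] [0.5367 0.3965 0.0538] [0.507  0.3386 0.0499]
shaft [0.53424194 0.34064431 0.175     ]
tab 2427 [0.43875468 0.20424732 0.16507408] [0.45912905 0.24096954 0.17447661]
```

View pics/w4.png

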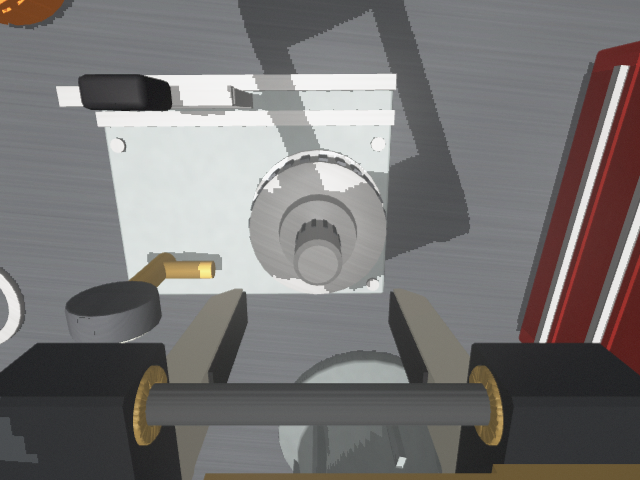

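The drum stands upright on the plate; its shaft and body centres agree with the plate centre to about 1 mm. The screen tab at (125,92) is still open. Next I go right of the tab with the fingers shut.

Call:
servo_tool --increments '[{"slide":[12,-20,0],"dr":[0,0,0],"jaw":1},{"slide":[30,-50,0],"dr":[0,0,0],"jaw":1},{"slide":[50,-87,0],"dr":[0,0,0],"jaw":1},{"slide":[72,-125,0],"dr":[0,0,0],"jaw":1},{"slide":[90,-153,0],"dr":[0,0,0],"jaw":1},{"slide":[97,-165,0],"dr":[0,0,0],"jaw":1},{"slide":[97,-165,10],"dr":[0,0,0],"jaw":1},{"slide":[97,-165,20],"dr":[0,0,0],"jaw":1},{"slide":[97,-165,30],"dr":[0,0,0],"jaw":1},{"slide":[97,-165,40],"dr":[0,0,0],"jaw":1},{"slide":[97,-165,40],"dr":[0,0,0],"jaw":1},{"slide":[97,-165,40],"dr":[0,0,0],"jaw":1},{"slide":[97,-165,40],"dr":[0,0,0],"jaw":1},{"slide":[97,-165,40],"dr":[0,0,0],"jaw":1},{"slide":[97,-165,55],"dr":[0,0,0],"jaw":1},{"slide":[97,-165,75],"dr":[0,0,0],"jaw":1},{"slide":[97,-165,88],"dr":[0,0,0],"jaw":1},{"slide":[97,-165,94],"dr":[0,0,0],"jaw":1},{"slide":[97,-165,94],"dr":[0,0,0],"jaw":1}]'

```text
t: 11.65
tool_pos: [0.4533, 0.1673, 0.3226]
orientation: [0.149, -3.136, 0.001]
force: [-0.8, -1.2, 1.3]
opening: 0.0007
gripper_force: 0.0
```

Call:
servo_tool --increments '[{"slide":[0,8,-2],"dr":[0,0,0],"jaw":1},{"slide":[0,14,-2],"dr":[0,0,0],"jaw":1},{"slide":[0,18,-2],"dr":[0,0,0],"jaw":1},{"slide":[0,22,-2],"dr":[0,0,0],"jaw":1},{"slide":[0,27,-2],"dr":[0,0,0],"jaw":1},{"slide":[0,34,-2],"dr":[0,0,0],"jaw":1},{"slide":[0,43,-2],"dr":[0,0,0],"jaw":1},{"slide":[0,53,-2],"dr":[0,0,0],"jaw":1},{"slide":[0,63,-2],"dr":[0,0,0],"jaw":1},{"slide":[0,73,-2],"dr":[0,0,0],"jaw":1},{"slide":[0,82,-2],"dr":[0,0,0],"jaw":1},{"slide":[0,90,-2],"dr":[0,0,0],"jaw":1},{"slide":[0,97,-2],"dr":[0,0,0],"jaw":1},{"slide":[0,103,-2],"dr":[0,0,0],"jaw":1},{"slide":[0,108,-2],"dr":[0,0,0],"jaw":1},{"slide":[0,112,-2],"dr":[0,0,0],"jaw":1},{"slide":[0,115,-2],"dr":[0,0,0],"jaw":1},{"slide":[0,117,-2],"dr":[0,0,0],"jaw":1},{"slide":[0,118,-2],"dr":[0,0,0],"jaw":1}]'

```text
t: 13.55
tool_pos: [0.4424, 0.2849, 0.3258]
orientation: [0.149, -3.138, 0.0]
force: [-1.1, -1.7, 0.7]
opening: 0.0003
gripper_force: 0.8
```

Call:
servo_tool --increments '[{"slide":[0,2,0],"dr":[0,0,0],"jaw":1},{"slide":[0,4,0],"dr":[0,0,0],"jaw":1},{"slide":[0,6,0],"dr":[0,0,0],"jaw":1},{"slide":[0,8,0],"dr":[0,0,0],"jaw":1}]'

```text
t: 13.95
tool_pos: [0.4417, 0.2929, 0.3258]
orientation: [0.149, -3.138, 0.0]
force: [-1.6, -2.3, -0.1]
opening: 0.0003
gripper_force: 0.8
```

Call:
servo_tool --increments '[{"slide":[0,1.5,0],"dr":[0,0,0],"jaw":1},{"slide":[0,3,0],"dr":[0,0,0],"jaw":1},{"slide":[0,4.5,0],"dr":[0,0,0],"jaw":1},{"slide":[0,6,0],"dr":[0,0,0],"jaw":1}]'

```text
t: 14.35
tool_pos: [0.4413, 0.2979, 0.3258]
orientation: [0.149, -3.138, 0.005]
force: [-1.8, -14.8, 3.6]
opening: 0.0003
gripper_force: 7.5
```

```bash
python3 - <<'E'
from h import *
s=read_state();print(s['force'],s['tool_pos'])
im,w=cloud('wrist');z=w[...,2]
m=(w[...,1]<.40)&(w[...,1]>.18)&(z>.16)&(z<.18)&(w[...,0]<.47)&(w[...,0]>.40);P=w[m];print(len(P))
if len(P):print('tab',P.min(0),P.max(0),np.median(P,0))
E
```

```text
[ -1.82018198 -14.81329312   3.58641152] [0.44125442 0.29794079 0.32581806]
4721
tab [0.42779148 0.27993741 0.16000086] [0.43738823 0.34820033 0.17999357] [0.43154092 0.31609416 0.1709134 ]
```

The stop is reached (15 N at the tab). I back off, rise, and go over to the round key.

Call:
servo_tool --increments '[{"slide":[0,-6,0],"dr":[0,0,0],"jaw":1},{"slide":[0,-16,0],"dr":[0,0,0],"jaw":1},{"slide":[0,-20,-20],"dr":[0,0,0],"jaw":1},{"slide":[0,-20,-55],"dr":[0,0,0],"jaw":1},{"slide":[0,-35,-80],"dr":[0,0,0],"jaw":1},{"slide":[-5,-65,-80],"dr":[0,0,0.02],"jaw":1},{"slide":[-10,-105,-80],"dr":[0,0,0.04],"jaw":1},{"slide":[-15,-150,-80],"dr":[0,0,0.06],"jaw":1},{"slide":[-20,-195,-80],"dr":[0,0,0.08],"jaw":1},{"slide":[-25,-240,-80],"dr":[0,0,0.1],"jaw":1},{"slide":[-30,-285,-80],"dr":[0,0,0.12],"jaw":1},{"slide":[-35,-330,-80],"dr":[0,0,0.14],"jaw":1},{"slide":[-40,-375,-80],"dr":[0,0,0.16],"jaw":1},{"slide":[-45,-420,-80],"dr":[0,0,0.18],"jaw":1},{"slide":[-50,-465,-80],"dr":[0,0,0.196],"jaw":1},{"slide":[-55,-510,-80],"dr":[0,0,0.196],"jaw":1},{"slide":[-60,-550,-80],"dr":[0,0,0.196],"jaw":1},{"slide":[-63,-580,-80],"dr":[0,0,0.196],"jaw":1},{"slide":[-65,-600,-80],"dr":[0,0,0.196],"jaw":1},{"slide":[-65,-600,-80],"dr":[0,0,0.196],"jaw":1}]'

```text
t: 16.4
tool_pos: [0.5624, -0.2953, 0.4056]
orientation: [0.163, 3.137, -0.001]
force: [0.8, 1.3, 0.2]
opening: 0.0
gripper_force: 0.0
```

```bash
python3 - <<'E'
from h import *
s=read_state();T=R.from_rotvec(s['orientation']).as_matrix();print(s['t'],s['tool_pos'],s['q'].round(2),s['force'],T.round(3))
im,w=cloud('top');z=w[...,2]
m=(im.max(-1)<70)&(z>.15)&(z<.2)&(w[...,0]<.47)&(w[...,0]>.41)&(w[...,1]>.15)&(w[...,1]<.45);P=w[m];print('tab',len(P),P.mean(0))
cv2.imwrite('pics/t3.png',cv2.resize(im[190:310,90:250,::-1],None,fx=2.5,fy=2.5))
p=camera_params('wrist');im,w=cloud('wrist');z=w[...,2]
cv2.imwrite('pics/w5.png',im[...,::-1]);a=cv2.imread('pics/t3.png');b=cv2.imread('pics/w5.png')
cv2.imwrite('pics/both.png',np.hstack([cv2.resize(a,(320,240)),cv2.resize(b,(480,360))[:240]]))
for n,q in dict(round=(.5707,-.3453),square=(.5772,-.2822),bar=(.5836,-.219)).items():
    m=(im.max(-1)<90)&(z>.074)&(z<.084)&(np.hypot(w[...,0]-q[0],w[...,1]-q[1])<.035);P=w[m]
    if not len(P): print(n,'unseen');continue
    c=(P.min(0)+P.max(0))/2;print(n,len(P),P.mean(0),c,'move',(T.T@(np.r_[q,.264]-s['tool_pos'])*1e3).round(1))
E
```

```text
16.4 [ 0.5623895  -0.29525986  0.40561046] [-0.56  0.22  1.38 -0.    1.54 -2.03] [0.84697691 1.30525285 0.21187849] [[-0.995  0.104  0.   ]
 [ 0.104  0.995 -0.001]
 [-0.    -0.    -1.   ]]
tab 216 [0.43829959 0.32791795 0.17000508]
round 222 [ 0.56712832 -0.34228151  0.07645746] [ 0.57081487 -0.34450989  0.07651161] move [-13.4 -48.8 141.6]
square 1439 [ 0.57562783 -0.28386764  0.07740246] [ 0.57768054 -0.28470904  0.07680611] move [-13.3  14.6 141.6]
bar 1344 [ 0.58364081 -0.22222327  0.07725097] [ 0.58422779 -0.22170555  0.07692021] move [-13.2  78.1 141.6]
```

View pics/both.png

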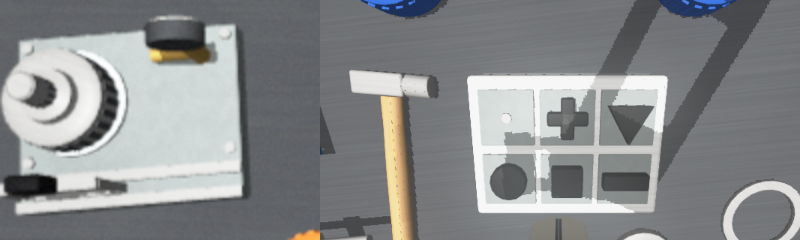

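In the composite, the left half shows the drum on the plate and the tab shut in front at left. The right half shows the key layout with round (509,180), square (567,180) and bar (627,180) in one row. Now I press round.

Call:
servo_tool --increments '[{"slide":[-5,-20,20],"dr":[0,0,0],"jaw":1},{"slide":[-10,-38,55],"dr":[0,0,0],"jaw":1},{"slide":[-13.5,-49,95],"dr":[0,0,0],"jaw":1},{"slide":[-13.5,-49,125],"dr":[0,0,0],"jaw":1},{"slide":[-13.5,-49,136],"dr":[0,0,0],"jaw":1},{"slide":[-13.5,-49,140],"dr":[0,0,0],"jaw":1},{"slide":[-13.5,-49,143],"dr":[0,0,0],"jaw":1},{"slide":[-13.5,-49,146],"dr":[0,0,0],"jaw":1},{"slide":[-13.5,-49,149],"dr":[0,0,0],"jaw":1},{"slide":[-13.5,-49,150.5],"dr":[0,0,0],"jaw":1},{"slide":[-13.5,-49,150.5],"dr":[0,0,0],"jaw":1}]'

```text
t: 17.6
tool_pos: [0.5722, -0.3425, 0.2569]
orientation: [0.158, 3.135, -0.002]
force: [3.3, 1.6, 4.6]
opening: 0.0005
gripper_force: 2.3
```

Call:
servo_tool --increments '[{"slide":[0,0,1],"dr":[0,0,0],"jaw":1},{"slide":[0,0,2],"dr":[0,0,0],"jaw":1},{"slide":[0,0,2.5],"dr":[0,0,0],"jaw":1},{"slide":[0,0,2.5],"dr":[0,0,0],"jaw":1}]'

```text
t: 18.0
tool_pos: [0.5723, -0.3425, 0.2562]
orientation: [0.158, 3.135, -0.002]
force: [-1.6, 6.1, 17.5]
opening: 0.0006
gripper_force: 8.8
```

Call:
servo_tool --increments '[{"slide":[0,0,-5],"dr":[0,0,0],"jaw":1},{"slide":[0,0,-20],"dr":[0,0,0],"jaw":1},{"slide":[0,0,-40],"dr":[0,0,0],"jaw":1},{"slide":[0,15,-45],"dr":[0,0,0],"jaw":1},{"slide":[0,40,-45],"dr":[0,0,0],"jaw":1},{"slide":[0,60,-40],"dr":[0,0,0],"jaw":1},{"slide":[0,61,-25],"dr":[0,0,0],"jaw":1},{"slide":[0,61,-16],"dr":[0,0,0],"jaw":1},{"slide":[0,61,-16],"dr":[0,0,0],"jaw":1}]'

```text
t: 18.9
tool_pos: [0.5764, -0.2812, 0.2655]
orientation: [-0.158, -3.133, -0.003]
force: [-0.4, 0.2, 0.2]
opening: 0.0007
gripper_force: 0.0
```

Call:
servo_tool --increments '[{"slide":[0,0,3],"dr":[0,0,0],"jaw":1},{"slide":[0,0,6],"dr":[0,0,0],"jaw":1},{"slide":[0,0,9],"dr":[0,0,0],"jaw":1},{"slide":[0,0,11],"dr":[0,0,0],"jaw":1},{"slide":[0,0,12],"dr":[0,0,0],"jaw":1},{"slide":[0,0,12],"dr":[0,0,0],"jaw":1}]'

```text
t: 19.5
tool_pos: [0.5775, -0.2822, 0.2574]
orientation: [0.159, 3.137, -0.002]
force: [-3.0, -2.5, 5.2]
opening: 0.0004
gripper_force: 2.2
```

Call:
servo_tool --increments '[{"slide":[0,0,1],"dr":[0,0,0],"jaw":1},{"slide":[0,0,2],"dr":[0,0,0],"jaw":1},{"slide":[0,0,3],"dr":[0,0,0],"jaw":1},{"slide":[0,0,3],"dr":[0,0,0],"jaw":1}]'

```text
t: 19.9
tool_pos: [0.5777, -0.2821, 0.2562]
orientation: [0.158, 3.137, -0.002]
force: [-8.9, 0.3, 16.3]
opening: 0.0003
gripper_force: 8.3
```

Call:
servo_tool --increments '[{"slide":[0,0,-5],"dr":[0,0,0],"jaw":1},{"slide":[0,0,-20],"dr":[0,0,0],"jaw":1},{"slide":[0,0,-40],"dr":[0,0,0],"jaw":1},{"slide":[0,15,-45],"dr":[0,0,0],"jaw":1},{"slide":[0,40,-45],"dr":[0,0,0],"jaw":1},{"slide":[0,60,-40],"dr":[0,0,0],"jaw":1},{"slide":[0,62,-25],"dr":[0,0,0],"jaw":1},{"slide":[0,62,-16],"dr":[0,0,0],"jaw":1},{"slide":[0,62,-16],"dr":[0,0,0],"jaw":1}]'

```text
t: 20.8
tool_pos: [0.5827, -0.2196, 0.2666]
orientation: [-0.158, -3.133, -0.003]
force: [-0.5, -0.1, -0.3]
opening: 0.0005
gripper_force: 0.0
```

Call:
servo_tool --increments '[{"slide":[0,0,3],"dr":[0,0,0],"jaw":1},{"slide":[0,0,6],"dr":[0,0,0],"jaw":1},{"slide":[0,0,9],"dr":[0,0,0],"jaw":1},{"slide":[0,0,12],"dr":[0,0,0],"jaw":1},{"slide":[0,0,14],"dr":[0,0,0],"jaw":1},{"slide":[0,0,15],"dr":[0,0,0],"jaw":1},{"slide":[0,0,15],"dr":[0,0,0],"jaw":1}]'

```text
t: 21.5
tool_pos: [0.5839, -0.2206, 0.2563]
orientation: [0.159, 3.137, -0.002]
force: [-4.3, -1.0, 9.9]
opening: 0.0009
gripper_force: 4.9
```

Call:
servo_tool --increments '[{"slide":[0,0,1],"dr":[0,0,0],"jaw":1},{"slide":[0,0,1.5],"dr":[0,0,0],"jaw":1},{"slide":[0,0,1.5],"dr":[0,0,0],"jaw":1},{"slide":[0,0,-5],"dr":[0,0,0],"jaw":1},{"slide":[0,0,-20],"dr":[0,0,0],"jaw":1},{"slide":[0,0,-50],"dr":[0,0,0],"jaw":1},{"slide":[0,0,-90],"dr":[0,0,0],"jaw":1},{"slide":[0,0,-120],"dr":[0,0,0],"jaw":1},{"slide":[0,0,-120],"dr":[0,0,0],"jaw":1}]'

```text
t: 22.4
tool_pos: [0.5851, -0.2204, 0.382]
orientation: [0.157, 3.128, -0.005]
force: [0.3, -0.0, 0.2]
opening: 0.0003
gripper_force: 0.0
```

```bash
python3 - <<'E'
from h import *
s=read_state();print(s['t'],s['tool_pos'],s['force'])
im,w=cloud('top');z=w[...,2];P0=np.load('top.npz')
m=(im.max(-1)<70)&(z>.15)&(z<.2)&(w[...,0]<.47)&(w[...,0]>.41)&(w[...,1]>.15)&(w[...,1]<.45);print('tab',w[m].mean(0))
m=(z>.165)&(z<.185)&(abs(w[...,0]-.535)<.03)&(abs(w[...,1]-.34)<.03);print('shaft',w[m].mean(0),m.sum())
im,w=cloud('scene');cv2.imwrite('pics/end.png',im[...,::-1])
E
```

```text
22.4 [ 0.58511854 -0.2204045   0.38195207] [ 0.25211606 -0.037114    0.23257471]
tab [0.4383807  0.32787659 0.17026543]
shaft [0.53526832 0.33978497 0.17377039] 200
```

View pics/end.png

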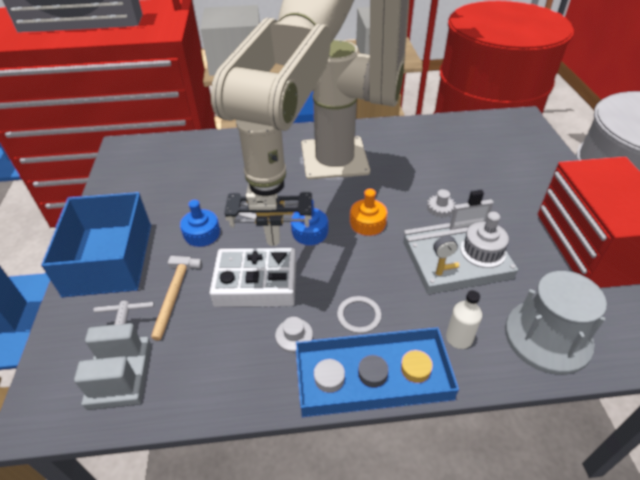

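The final view shows the drum on the plate at (486,240), the screen shut in front of it with the tab at (476,198), the keys up, and the bystanders in place.

```bash
python3 -c "from plant import *; print(close_job())"
```

```text
the job is handed in; nothing more can be done
None
```

The air test was run and handed in at about 22 s: the drum is upright and centred on the plate to about 1 mm, the screen was pushed to its stop, and the round, square and bar keys were pressed fully in that order, with the other bench parts left where they were.

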